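# Clear the photo plinth and raise the camera stand

## Robot

A 6-joint arm with a two-finger parallel gripper is mounted at the origin on the work surface. World frame = base frame: x ahead of the robot, y to its left, z up, the work surface at z = 0. Lengths are in m, angles in degrees, forces in N, time in s.
With the tool pointing down it reaches from about 0.35 to 0.875 m from the base axis. Payload 4.2 kg.
Tool frame: the origin (TCP) lies on the centre line of the jaws, within the pads' length; the fingertips stand 11 mm ahead of it and the grasp point (between the pads) lies 8 mm behind it; z points along the fingers, y is the line along which they close (so a half turn about z gives the same grasp; the last joint's range is limited). The gripper opens to 87 mm and grips with 3 to 60 N. Pads are 19 mm wide; open, the fingers measure 117 mm over their backs; the gripper's body (75 mm by 190 mm) begins 51 mm behind the grasp point.
Start: joints at [90.333, 22.042, 0.453, 0, -68.411, -14.817], TCP at [0.156, 0.605, 0.234] pointing down, gripper open.
Joint ranges: [-179.83, 179.83], [-69.29, 118.12], [-61.27, 80.66], [-181.25, 117.63], [-171.15, -9.14], [-177.46, 177.46]. Speed limits (degrees/s): [159.86, 159.86, 180, 180, 180, 180].

## Interface

Orientations are given as a 3x3 rotation matrix whose columns are the frame's x, y, z axes.
In Python, from station import r gives the robot as it stands.
- The arm moves only by the tool servo_tool, never from a script. Its argument "commands" is a list that holds one entry, the list of rows, each a list of 7 numbers: the closure, from 0 (fully open) to 1 (shut), then the shift along the tool's x, y, z in mm, then the turn, a rotation vector about the tool's x, y, z in rad. In form: [[[claw, x, y, z, ax, ay, az], ...]]. A call has exactly 5 rows; each row is the pose to reach, as a shift and turn from the pose commanded when the call began, along the tool's axes at that moment; what a row does not reach only later rows make up. A row lasts 1/10 s, in which the tool goes at most 50 mm and 8.59 degrees, less where a joint would pass 70% of its speed; a pose out of reach is approached as far as the arm can. A call with a gripper value outside its range is refused whole. The fingers move at their own pace and stop on an object; the grip force is fixed at half the most. Time passes only in rows, so rows that repeat a pose let the fingers close, or fill a call up. It gives the time, the measured TCP pose, the force, the opening and the grip force at its end, in the units of the state.
- r.sense(): the state, without advancing time (a new reading comes with each control period).
- r.capture(name): name is "side" or "top"; returns a dict with "pixels" (400x640x3 uint8, red, green, blue), "camera_matrix" (3x3 intrinsics, pixels), "dist" ([k1, k2, p1, p2, k3] as OpenCV has them; the pictures are not rectified), "R" (3x3) and "t" (3): a world point X has camera coordinates R X + t. Camera axes: x right, y down, z forward; pixel columns grow to the right and rows downward; lengths in m; the calibration is good to about 2 mm. A picture is of the moment at which its call begins. There is no depth.
- r.finish_job(): hands the job in; it is judged then, once.
The state is a dict: "time_s": time; "joints": joint angles; "joint_velocities": joint speeds; "effort": joint torques, N m; "tcp_pos": TCP position; "ee_rot": TCP orientation; "wrist_force": force on the tool from outside, world axes, zero at the start; "moment": the same for the moment, N m; "gripper_width": opening from 0.0 (shut) to 1.0 (fully open); "gripper_force": force on a finger pad.
Only numpy, scipy, OpenCV 4.12 (cv2) and the standard library are available. Lean on these libraries where they do the work, as an engineer would, in place of code of your own. Each camera call takes 0.05 s, during which the arm holds its last target. There are 200 camera calls.

## Task

Get the photo corner ready: with the scraper block (not with your fingers) wipe all three pottery chips off the white plinth into the blue gutter along its edge, and stand the scraper back upright on its cork mat. Then press the red button on the camera stand fully down to unlock it, grip the orange knob and pull the column up past its first stop to its second stop, and finish the program while holding it there, fully extended, by the knob. Leave the other things on the bench where they are.

Things in the scene. Friction and masses are not known exactly. Their poses are not given: they have to be found in the camera images.
- plinth: fixed white photo plinth: flat plate 170 x 170, top 30 above the bench, open edges. Origin: under the plate's centre, at bench level; z up. A blue crumb gutter, part of it, runs along the plate's whole -x edge: 68 wide (plinth x from -85 to -153) and 162 long inside, floor 4 and rim 24 above the bench.
- gutter (a point): centre of the gutter's floor, 4 above the bench
- chip_a: loose red-topped pottery chip, 26 x 20 x 9, 12 g, lying on the plinth's plate. Origin: centre of its underside
- chip_b: loose plain brown pottery chip, 26 x 20 x 9, 12 g, lying on the plinth's plate. Origin: centre of its underside
- chip_c: loose pale blue-topped pottery chip, 26 x 20 x 9, 12 g, lying on the plinth's plate. Origin: centre of its underside
- scraper: loose scraper block, about 160 g, standing upright on the cork mat: black rubber foot 26 (x) x 130 (y) x 12 high, wooden body 22 x 112 up to 28 high, wooden grip rib 20 (x) x 80 (y) from 28 to 62 high, all centred. Origin: centre of its underside; long along its y, z up. Grip the rib across its x (20)
- mat: fixed cork mat 110 (x) x 170 (y) x 3 thick, flat on the bench, the scraper's place. Origin: centre of its underside. It lies to one side of the plinth, the camera stand to the other
- stand: fixed telescoping camera stand: steel foot 175 x 80 x 18; round column along the stand's z axis with an orange knob on top; grey release box 50 x 44, top 135 above the bench, centred at stand x = -90. Origin: on the column's axis at bench level. A small black camera on the +x side (x 39 to 91, 66 wide, top 153 above the bench when retracted) rises with the knob
- button_top (a point): centre of the top of the red release button, 28 across, on top of the release box, at stand (-90, 0), 149 above the bench when up, pressed straight down
- release (a joint): red button: 0 up, 0.006 m fully down. It takes about 3 N and stays down once pressed; it draws a brass bolt back 2 mm for each mm. Until it is about 4 mm down the bolt lies over the column's flange and the column cannot rise
- knob: orange upright cylindrical knob at the top of the column, 32 across, 40 high. Origin: centre of its underside, 160 above the bench when retracted
- knob_grip (a point): point on the knob's axis to grip at, 22 above the knob's underside (182 above the bench when retracted); grip from above, the fingers closing along the stand's y
- top_tube (a joint): upper section of the column: 0 in, 0.055 m out against the first stop. It comes out first, needing about 4 N, and drops back by its own weight if let go
- mid_tube (a joint): lower section of the column: 0 in, 0.055 m out. After the first stop the pull (about 9 N) draws it out until the second stop, a hard end; the knob has then risen 110 mm
- ornament_red: bystander: flat wooden house-shaped tag, red with a bare point, 70 x 34 x 6, flat on the bench on the near side of the cork mat. Origin: centre of its underside
- ornament_green: bystander: flat wooden house-shaped tag, green with a bare point, 70 x 34 x 6, flat on the bench just beyond the cork mat. Origin: centre of its underside
- spool: bystander: pale flanged twine spool, 48 across, 42 high, on the bench beyond the camera stand. Origin: centre of its underside
- carton: bystander: closed cardboard carton 90 x 110 x 50, at the back of the bench. Origin: centre of its underside
- glaze_jar: bystander: amber jar with a white cap, 56 across, 70 high, at the back. Origin: centre of its underside
- pot: bystander: small blue flowerpot, 80 across, 70 high, at the back. Origin: centre of its underside

How it is judged (in metres and radians):
On the way, in this order (a step that is already met when the one before it is completed fails the run):
1. all three chips are in the gutter (x of chip_a in the frame of plinth between -0.155 and -0.087 m and y of chip_a in the frame of plinth between -0.085 and 0.085 m and z of each of chip_a, chip_b, chip_c in the frame of plinth below 0.026 m and x of chip_b in the frame of plinth between -0.155 and -0.087 m and y of chip_b in the frame of plinth between -0.085 and 0.085 m and x of chip_c in the frame of plinth between -0.155 and -0.087 m and y of chip_c in the frame of plinth between -0.085 and 0.085 m), for 0.2 s.
2. the scraper stands released on its mat (horizontal distance between scraper and mat below 0.06 m and angle between scraper's own z axis and vertical below 0.15 rad and height (world z) of scraper below 0.008 m and contact force between the fingers and scraper below 0.1 N), for 0.2 s.
3. the release button is fully down (value of joint release above 0.005 m), for 0.1 s.
4. the column is held by the knob at the second stop (value of joint top_tube above 0.05 m and value of joint mid_tube above 0.049 m and contact force between the fingers and knob above 3 N), for 0.2 s.
At the end, for the whole second after the job is handed in: All three chips lie in the gutter; the scraper stands upright and released on the mat, within 60 mm of its centre; the button is down; both column sections are out to their stops (within about 5 mm), at rest, and the fingers still grip the knob (over 3 N) through the last second (all of step 1 and all of step 2 and all of step 4 and value of joint release above 0.005 m and velocity of joint each of top_tube, mid_tube below 0.02 m/s); the arm keeps its last pose, push and grip.
It fails at once if the fingers touched a chip (contact force between the fingers and chip_a above 0.5 N or contact force between the fingers and chip_b above 0.5 N or contact force between the fingers and chip_c above 0.5 N).
It fails at once if a bystander was disturbed (moved over 30 mm) (distance of any of ornament_red, ornament_green, spool, carton, glaze_jar, pot from where it was at the start of the episode above 0.03 m).
It also fails if it takes over 67 s, if anything falls off the work surface, if the arm or the gripper's body presses on something with over 40 N, if the wrist force passes 120 N, or if a joint passes its speed limit or range.

## Working session

There is one attempt and no reset: what is moved stays moved. The work goes in short steps, Python scripts to look and compute and a tool call to move; the robot and the scene stay as the last step left them, time stands still between calls to the robot, and variables do not carry over. Pictures are saved under pics/ and viewed, at most 10 in all, crops included, and the job is handed in when it is done.

Besides the shell and the picture viewer there is one more tool, called after ">>>" as name([rows], argument=value, ...), one row to a line, values as JSON. servo_tool: Moves the arm, as the interface text tells. Its arguments: {"type":"object","properties":{"commands":{"type":"array","items":{"type":"array","items":{"type":"array","items":{"type":"number"}}}}},"required":["commands"]}

```bash
mkdir -p pics; ls; python3 - <<'E'
from station import r
import cv2,pickle,numpy as np
d={}
for n in("top","side"):
    c=r.capture(n);d[n]=c
    cv2.imwrite(f"pics/{n}0.png",c["pixels"][:,:,::-1])
    print(n,np.round(c["camera_matrix"],1).tolist(),c["dist"],"C",(-np.array(c["R"]).T@np.array(c["t"])).round(3))
pickle.dump(d,open("cap0.pkl","wb"))
s=r.sense();print(s)
E
```

```text
pics
top [[471.1, 0.0, 315.9], [0.0, 471.1, 207.1], [0.0, 0.0, 1.0]] [0.01768246 0.         0.         0.         0.        ] C [ 0.377 -0.005  1.204]
side [[462.8, 0.0, 318.9], [0.0, 462.8, 198.5], [0.0, 0.0, 1.0]] [0.04102238 0.         0.         0.         0.        ] C [0.391 0.673 0.938]
{'time_s': 0.1, 'joints': array([ 9.03335372e+01,  2.20874816e+01,  3.88259009e-01, -2.22272963e-02,
       -6.84119098e+01, -1.48174761e+01]), 'joint_velocities': array([ 0.10156961, -0.04745528,  0.12170525,  0.09456474,  0.01443725,
       -0.05994003]), 'effort': array([ 2.86323002e-04, -3.91687560e+01,  1.87935930e+01,  4.23184633e+00,
        1.34857540e-02, -6.92550384e-05]), 'tcp_pos': array([0.15617622, 0.60464835, 0.23256956]), 'ee_rot': array([[ 9.68182018e-01, -2.50246795e-01, -3.49429619e-04],
       [-2.50246995e-01, -9.68180082e-01, -1.94166600e-03],
       [ 1.47584897e-04,  1.96732982e-03, -9.99998054e-01]]), 'wrist_force': array([-0.01583546,  0.36158897,  0.09477726]), 'moment': array([0.02641701, 0.05424473, 0.02226264]), 'gripper_force': 0.0, 'gripper_width': 1.0013495481785086}
```

View pics/top0.png

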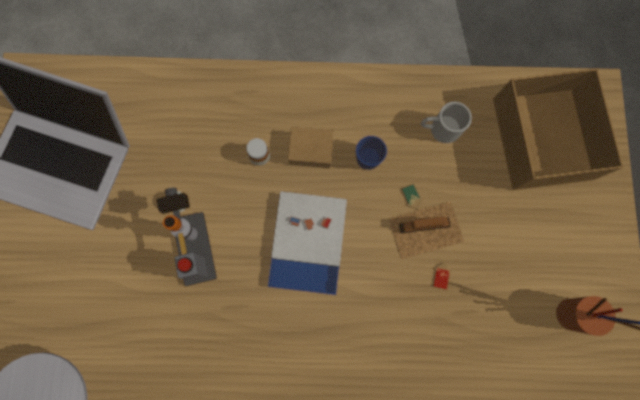

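View pics/side0.png

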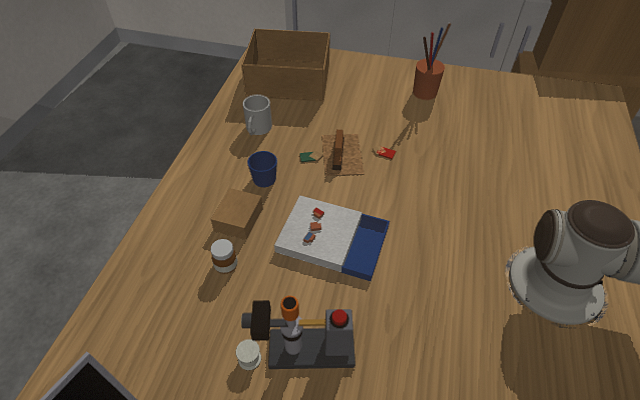

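Top view: plinth at (310,230) with its gutter at (304,276), chips at (294,221), (309,224) and (326,223), the scraper at (425,225) on the mat, and the stand at (185,245) with knob (172,222) and button (185,265). The side view agrees.

```bash
cat > h.py <<'E'
import numpy as np,cv2,pickle
D=pickle.load(open("cap0.pkl","rb"))
def plane(n,uv,z):
    c=D[n];R=np.array(c["R"]);t=np.array(c["t"])
    p=cv2.undistortPoints(np.array(uv,float).reshape(-1,1,2),np.array(c["camera_matrix"]),np.array(c["dist"])).reshape(-1,2)
    ray=np.c_[p,np.ones(len(p))]@R; C=-R.T@t
    return C+ray*((np.broadcast_to(z,len(p))-C[2])/ray[:,2])[:,None]
def proj(n,X):
    c=D[n];R=np.array(c["R"])
    return cv2.projectPoints(np.array(X,float).reshape(-1,1,3),cv2.Rodrigues(R)[0],np.array(c["t"]),np.array(c["camera_matrix"]),np.array(c["dist"]))[0].reshape(-1,2)
E
python3 - <<'E'
from h import *
im=D["top"]["pixels"][:,:,::-1]
for k,(x,y,w,h,s) in {"a":(260,180,210,120,3.8),"b":(150,175,80,120,5)}.items():
    cv2.imwrite(f"pics/t{k}.png",cv2.resize(im[y:y+h,x:x+w],None,fx=s,fy=s,interpolation=cv2.INTER_CUBIC))
print(plane("top",[[0,0],[640,0],[640,400],[0,400],[309,224],[425,225],[304,276]],0.03).round(3))
print(plane("top",[[185,265]],.149),plane("top",[[172,222]],.2))
print(plane("side",[[340,317]],.149),plane("side",[[290,301]],.2),plane("side",[[315,226]],.035))
print(proj("top",[0,0,0]),proj("side",[0,0,0]))
E
```

```text
[[ 1.166  0.856  0.03 ]
 [ 1.222 -0.906  0.03 ]
 [ 0.169 -0.788  0.03 ]
 [ 0.14   0.702  0.03 ]
 [ 0.568 -0.     0.03 ]
 [ 0.573 -0.294  0.03 ]
 [ 0.438  0.009  0.03 ]]
[[0.45002852 0.2717655  0.149     ]] [[0.53765125 0.2931579  0.2       ]]
[[0.44544947 0.27890182 0.149     ]] [[0.53408518 0.29616639 0.2       ]] [[0.56432707 0.00093488 0.035     ]]
[[302.82169194 466.09193115]] [[552.9577618  283.20683966]]
```

View pics/ta.png

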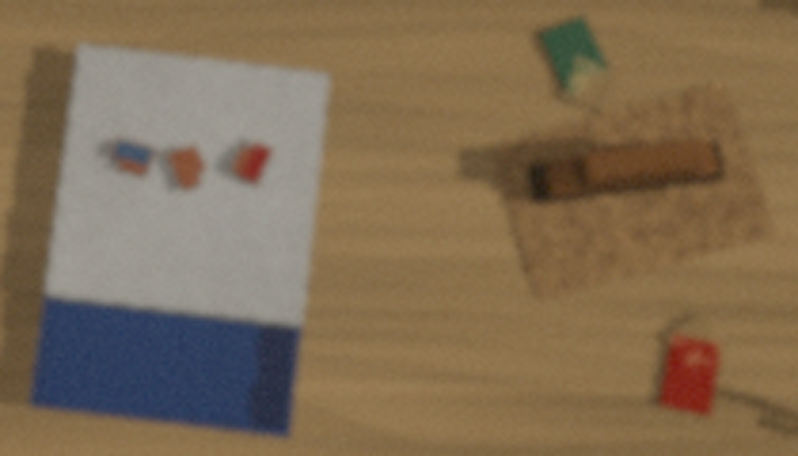

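View pics/tb.png

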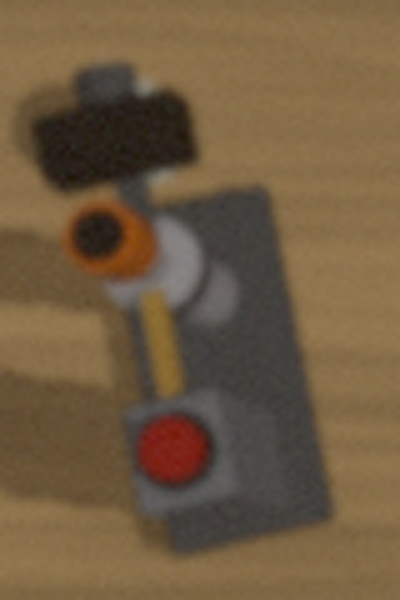

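```bash
python3 - <<'E'
from h import *
def T(pts,z,o=(260,180),s=3.8): return plane("top",(np.array(pts)+.5)/s-.5+np.array(o),z)
pl=T([(77,44),(330,73),(300,327),(46,297)],.03);print("plate",pl.round(4).tolist(),pl.mean(0).round(4))
g=T([(32,404),(290,436)],.024);print("gut",g.round(4).tolist())
ax=(pl[0]+pl[1]-pl[2]-pl[3]);print("plinth x yaw",np.degrees(np.arctan2(ax[1],ax[0])), np.linalg.norm(pl[0]-pl[1]),np.linalg.norm(pl[1]-pl[2]))
a=np.arctan2(ax[1],ax[0]);ex=np.array([np.cos(a),np.sin(a)]);ey=np.array([-ex[1],ex[0]]);c=pl.mean(0)[:2]
ch=T([(250,162),(185,167),(130,157)],.037)[:,:2]
print("chips abc plinth xy",np.c_[(ch-c)@ex,(ch-c)@ey].round(4).tolist(),ch.round(4).tolist())
sc=T([(585,150),(715,140),(722,178),(590,187)],.065);print("scr",sc.round(4).tolist(),sc.mean(0).round(4))
d=sc[0]+sc[3]-sc[1]-sc[2];print("scr y dir yaw",np.degrees(np.arctan2(d[1],d[0])))
m=T([(505,145),(720,82),(772,238),(538,300)],.003);print("mat",m.round(4).tolist(),m.mean(0).round(4),[np.linalg.norm(m[i]-m[i-1]).round(4) for i in range(4)])
d=m[0]+m[3]-m[1]-m[2];print("mat y dir",np.degrees(np.arctan2(d[1],d[0])))
b=T([(174,449)],.149,(150,175),5);k=T([(98,233)],.2,(150,175),5);print("btn",b,"knob",k,np.linalg.norm(k-b)); d=(k-b)[0];print("stand x yaw",np.degrees(np.arctan2(d[1],d[0])))
fo=T([(268,186),(330,515),(180,552)],.018,(150,175),5);d=fo[0]-fo[1];print("foot yaw",np.degrees(np.arctan2(d[1],d[0])),np.linalg.norm(d))
# side view check of scraper & chips via boxes
im=D["side"]["pixels"][:,:,::-1]
x,y,w,h,s=(225,120,190,170,3.5)[0:5]
x,y,w,h,s=225,120,190,165,3.6
cv2.imwrite("pics/sa.png",cv2.resize(im[y:y+h,x:x+w],None,fx=s,fy=s,interpolation=cv2.INTER_CUBIC))
E
```

```text
plate [[0.6511, 0.0761, 0.03], [0.6353, -0.0944, 0.03], [0.4651, -0.0763, 0.03], [0.4808, 0.0901, 0.03]] [ 0.5581 -0.0011  0.03  ]
gut [[0.4118, 0.0969, 0.024], [0.3951, -0.071, 0.024]]
plinth x yaw -5.377601117477864 0.1712421481618443 0.17122018775423367
chips abc plinth xy [[0.0179, -0.0389], [0.0095, 0.0034], [0.0119, 0.0403]] [[0.5723, -0.0415], [0.5679, 0.0014], [0.5737, 0.0379]]
scr [[0.5807, -0.2573, 0.065], [0.5894, -0.3418, 0.065], [0.5645, -0.3455, 0.065], [0.5566, -0.2601, 0.065]] [ 0.5728 -0.3012  0.065 ]
scr y dir yaw 95.58231655634448
mat [[0.5939, -0.2164, 0.003], [0.6416, -0.3649, 0.003], [0.5345, -0.3964, 0.003], [0.4888, -0.2375, 0.003]] [ 0.5647 -0.3038  0.003 ] [np.float64(0.1072), np.float64(0.156), np.float64(0.1116), np.float64(0.1654)]
mat y dir 106.88211248920862
btn [[0.45132192 0.27318966 0.149     ]] knob [[0.53924732 0.2992674  0.2       ]] 0.10493772081385083
stand x yaw 16.51980247905586
foot yaw 14.293716379555011 0.17060487005778577
```

View pics/sa.png

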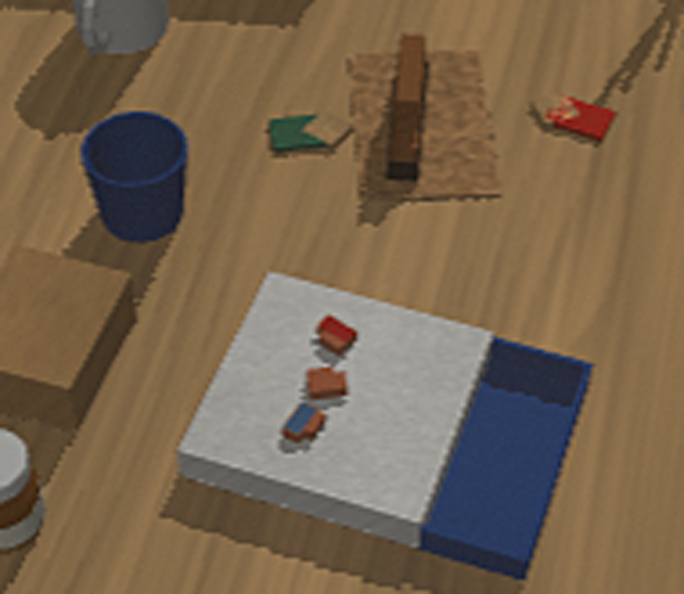

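The side crop shows the scraper rib from (412,37) to (405,150), the three chips in a row at (337,335), (327,383) and (303,423), and the empty gutter on the right. That's consistent with the top view, so I can plan the moves.

```bash
cat >> h.py <<'E'
def plan(p1,yaw1,p0=None,yaw0=None,step=.045,dn=8.0):
    """tool-down straight move; yaw = world yaw of tool x (deg). prints per-call tool-frame end targets"""
    if p0 is None:
        from station import r
        s=r.sense();p0=s["tcp_pos"];R=s["ee_rot"];yaw0=np.degrees(np.arctan2(R[1,0],R[0,0]))
        print("at",np.round(p0,4),"yaw",round(yaw0,2),"tilt",np.round(R[:2,2],4),"t",s["time_s"],"F",np.round(s["wrist_force"],1),"w",round(s["gripper_width"],3),"gf",round(s["gripper_force"],1))
    p0=np.array(p0,float);p1=np.array(p1,float);d=(yaw1-yaw0+180)%360-180
    n=max(1,int(np.ceil(max(np.linalg.norm(p1-p0)/step/5,abs(d)/dn/5))))
    for i in range(n):
        y=np.radians(yaw0+d*i/n);v=(p1-p0)/n*1000
        c,s_=np.cos(y),np.sin(y)
        print("call",i+1,"shift",[round(float(q),1) for q in (c*v[0]+s_*v[1], s_*v[0]-c*v[1], -v[2])],"az",round(float(-np.radians(d/n)),3))
E
python3 - <<'E'
from h import *
def S(p,z): return plane("side",(np.array(p)+.5)/3.6-.5+np.array([225,120]),z)
a=S([(412,37),(405,150)],.065);print(a.round(4).tolist(),a.mean(0)); 
m=S([(348,53),(482,52),(500,195),(362,200)],.003);print("mat",m.round(4).tolist(),m.mean(0))
q=S([(272,272),(494,330),(420,545),(180,455)],.03);print("plate",q.round(4).tolist(),q.mean(0))
plan((.571,-.302,.2),-84.5)
E
```

```text
[[0.5776, -0.3294, 0.065], [0.5551, -0.2032, 0.065]] [ 0.56634179 -0.26633015  0.065     ]
mat [[0.6388, -0.3673, 0.003], [0.5294, -0.3964, 0.003], [0.4842, -0.235, 0.003], [0.5872, -0.2032, 0.003]] [ 0.55988905 -0.30048847  0.003     ]
plate [[0.6279, -0.0915, 0.03], [0.4617, -0.0775, 0.03], [0.4749, 0.1079, 0.03], [0.6436, 0.079, 0.03]] [0.5520308 0.0044715 0.03     ]
at [0.1562 0.6046 0.2326] yaw -14.49 tilt [-0.0003 -0.0019] t 0.1 F [-0.   0.4  0.1] w 1.001 gf 0.0
call 1 shift [125.7, 154.8, 6.5] az 0.244
call 2 shift [159.4, 119.8, 6.5] az 0.244
call 3 shift [183.7, 77.7, 6.5] az 0.244
call 4 shift [197.0, 30.9, 6.5] az 0.244
call 5 shift [198.6, -17.7, 6.5] az 0.244
```

>>> servo_tool([
  [[0,25,31,-3,0,0,0.05],[0,50,62,-6,0,0,0.1],[0,75,93,-9,0,0,0.15],[0,100,124,-10,0,0,0.2],[0,126,155,-10,0,0,0.244]],
])

```text
time_s: 0.6
tcp_pos: [0.2398, 0.4218, 0.2434]
ee_rot: [[0.878, -0.478, -0.0], [-0.478, -0.878, -0.0], [0.0, 0.0, -1.0]]
wrist_force: [0.9, -0.3, 0.1]
gripper_width: 0.998
gripper_force: 0.0
```

>>> servo_tool([
  [[0,32,24,0,0,0,0.05],[0,64,48,0,0,0,0.1],[0,96,72,0,0,0,0.15],[0,128,96,0,0,0,0.2],[0,160,120,0,0,0,0.244]],
])

```text
time_s: 1.1
tcp_pos: [0.3231, 0.24, 0.2434]
ee_rot: [[0.737, -0.676, -0.0], [-0.676, -0.737, -0.0], [-0.0, 0.0, -1.0]]
wrist_force: [0.3, 0.2, -0.3]
gripper_width: 1.002
gripper_force: 0.0
```

>>> servo_tool([
  [[0,37,16,0,0,0,0.05],[0,74,31,0,0,0,0.1],[0,110,47,0,0,0,0.15],[0,147,62,0,0,0,0.2],[0,184,78,0,0,0,0.244]],
])

```text
time_s: 1.6
tcp_pos: [0.4063, 0.0584, 0.2435]
ee_rot: [[0.552, -0.834, 0.0], [-0.834, -0.552, 0.0], [-0.0, -0.0, -1.0]]
wrist_force: [0.2, -1.3, 1.1]
gripper_width: 0.996
gripper_force: 0.0
```

>>> servo_tool([
  [[0,39,6,0,0,0,0.05],[0,79,12,0,0,0,0.1],[0,118,19,0,0,0,0.15],[0,158,25,0,0,0,0.2],[0,197,31,0,0,0,0.244]],
])

```text
time_s: 2.1
tcp_pos: [0.4894, -0.123, 0.2432]
ee_rot: [[0.333, -0.943, -0.001], [-0.943, -0.333, 0.0], [-0.0, 0.0, -1.0]]
wrist_force: [-0.1, 0.9, -0.7]
gripper_width: 0.997
gripper_force: 0.0
```

```bash
python3 - <<'E'
from h import *
plan((.571,-.301,.10),-83.5)
E
```

```text
at [ 0.4894 -0.123   0.2432] yaw -70.54 tilt [-0.0006  0.0002] t 2.1 F [-0.1  0.9 -0.7] w 0.997 gf 0.0
call 1 shift [97.5, -8.8, 71.6] az 0.113
call 2 shift [95.9, -19.8, 71.6] az 0.113
```

Hover over the scraper, still clear of it, for a close look.

>>> servo_tool([
  [[0,19,-2,8,0,0,0.022],[0,39,-4,16,0,0,0.044],[0,58,-5,25,0,0,0.066],[0,78,-7,35,0,0,0.09],[0,97,-9,45,0,0,0.113]],
])

```text
time_s: 2.6
tcp_pos: [0.5302, -0.2104, 0.1977]
ee_rot: [[0.226, -0.974, -0.001], [-0.974, -0.226, 0.0], [-0.0, 0.001, -1.0]]
wrist_force: [1.0, -0.7, 1.0]
gripper_width: 1.001
gripper_force: 0.0
```

>>> servo_tool([
  [[0,19,-4,20,0,0,0.022],[0,38,-8,40,0,0,0.044],[0,58,-12,60,0,0,0.066],[0,77,-16,80,0,0,0.09],[0,96,-20,98,0,0,0.113]],
])

```text
time_s: 3.1
tcp_pos: [0.5712, -0.2991, 0.0988]
ee_rot: [[0.115, -0.993, -0.002], [-0.993, -0.115, 0.001], [-0.001, 0.002, -1.0]]
wrist_force: [0.3, 0.1, -0.3]
gripper_width: 0.997
gripper_force: 0.0
```

```bash
python3 - <<'E'
from h import *
from station import r
im=r.capture("side")["pixels"][:,:,::-1]
x,y,w,h=270,80,150,120
a=cv2.resize(im[y:y+h,x:x+w],None,fx=4,fy=4,interpolation=cv2.INTER_CUBIC)
cv2.imwrite("pics/g1.png",a)
print(r.sense()["tcp_pos"])
E
```

```text
[ 0.57066468 -0.30070874  0.09524575]
```

View pics/g1.png

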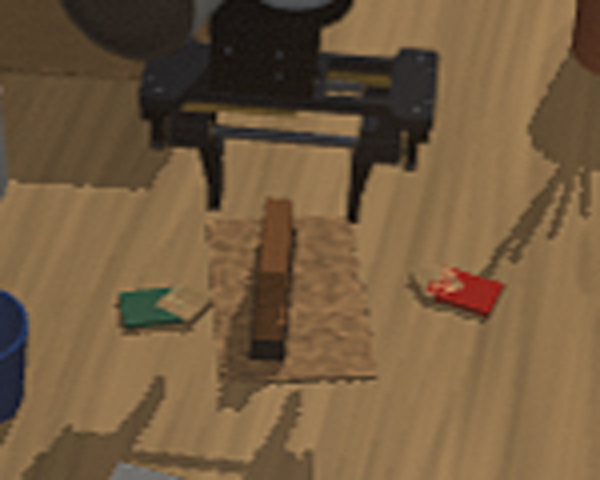

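The fingertips at (215,205) and (353,217) straddle the rib, whose top is centred at about (275,235). I'll shift a few mm toward +x and +y, then descend.

>>> servo_tool([
  [[0,-5,-4,10,0,0,0],[0,-5,-4,22,0,0,0],[0,-5,-4,35,0,0,0],[0,-5,-4,45,0,0,0],[0,-5,-4,48,0,0,0]],
])

```text
time_s: 3.65
tcp_pos: [0.574, -0.2924, 0.0511]
ee_rot: [[0.116, -0.993, -0.002], [-0.993, -0.116, 0.001], [-0.001, 0.002, -1.0]]
wrist_force: [0.0, -0.1, -0.1]
gripper_width: 1.0
gripper_force: 0.0
```

>>> servo_tool([
  [[0.4,0,0,0,0,0,0],[0.7,0,0,0,0,0,0],[1,0,0,0,0,0,0],[1,0,0,0,0,0,0],[1,0,0,0,0,0,0]],
])

```text
time_s: 4.15
tcp_pos: [0.5751, -0.2932, 0.0529]
ee_rot: [[0.116, -0.993, 0.001], [-0.993, -0.116, -0.0], [0.0, -0.001, -1.0]]
wrist_force: [0.1, -0.6, 0.3]
gripper_width: 0.633
gripper_force: 0.0
```

>>> servo_tool([
  [[1,0,0,0,0,0,0],[1,0,0,0,0,0,0],[1,0,0,0,0,0,0],[1,0,0,0,0,0,0],[1,0,0,0,0,0,0]],
])

```text
time_s: 4.65
tcp_pos: [0.5749, -0.2931, 0.0525]
ee_rot: [[0.116, -0.993, -0.0], [-0.993, -0.116, 0.0], [-0.0, 0.0, -1.0]]
wrist_force: [0.0, 0.3, -0.7]
gripper_width: 0.227
gripper_force: 29.8
```

```bash
python3 - <<'E'
from h import *
plan((.575,-.293,.13),-83.4)
plan((.618,-.001,.13),-95.4,(.575,-.293,.13),-83.4)
E
```

```text
at [ 0.5749 -0.2931  0.0525] yaw -83.36 tilt [-0.0001  0.    ] t 4.65 F [ 0.   0.3 -0.7] w 0.227 gf 29.8
call 1 shift [-0.1, -0.1, -77.5] az 0.001
call 1 shift [-142.6, -38.1, -0.0] az 0.105
call 2 shift [-145.8, -23.0, -0.0] az 0.105
```

>>> servo_tool([
  [[1,0,0,-10,0,0,0],[1,0,0,-25,0,0,0],[1,0,0,-45,0,0,0],[1,0,0,-65,0,0,0],[1,0,0,-78,0,0,0]],
])

```text
time_s: 5.15
tcp_pos: [0.5755, -0.2933, 0.1327]
ee_rot: [[0.116, -0.993, 0.002], [-0.993, -0.116, -0.001], [0.001, -0.002, -1.0]]
wrist_force: [0.5, -0.0, -1.7]
gripper_width: 0.231
gripper_force: 29.8
```

>>> servo_tool([
  [[1,-20,-6,0,0,0,0.02],[1,-50,-14,0,0,0,0.04],[1,-80,-22,0,0,0,0.06],[1,-112,-30,0,0,0,0.08],[1,-143,-38,0,0,0,0.105]],
])

```text
time_s: 5.65
tcp_pos: [0.5959, -0.1454, 0.1306]
ee_rot: [[0.01, -1.0, -0.0], [-1.0, -0.01, 0.0], [-0.0, 0.0, -1.0]]
wrist_force: [0.7, 0.7, -2.5]
gripper_width: 0.227
gripper_force: 29.8
```

>>> servo_tool([
  [[1,-32,-6,0,0,0,0.02],[1,-65,-11,0,0,0,0.04],[1,-98,-16,0,0,0,0.06],[1,-127,-20,0,0,0,0.09],[1,-146,-23,0,0,0,0.105]],
])

```text
time_s: 6.15
tcp_pos: [0.6174, 0.0016, 0.1307]
ee_rot: [[-0.093, -0.996, -0.0], [-0.996, 0.093, 0.0], [-0.0, 0.0, -1.0]]
wrist_force: [-0.3, 0.1, -0.7]
gripper_width: 0.231
gripper_force: 29.8
```

```bash
python3 - <<'E'
from h import *
from station import r
im=r.capture("side")["pixels"][:,:,::-1]
x,y,w,h=260,120,140,170
cv2.imwrite("pics/g2.png",cv2.resize(im[y:y+h,x:x+w],None,fx=3.5,fy=3.5,interpolation=cv2.INTER_CUBIC))
plan((.618,-.001,.085),-95.4)
E
```

```text
at [0.6181 0.0036 0.1307] yaw -95.26 tilt [0.0009 0.0009] t 6.2 F [ 0.4  0.8 -2. ] w 0.227 gf 29.8
call 1 shift [4.6, -0.3, 45.7] az 0.002
```

View pics/g2.png

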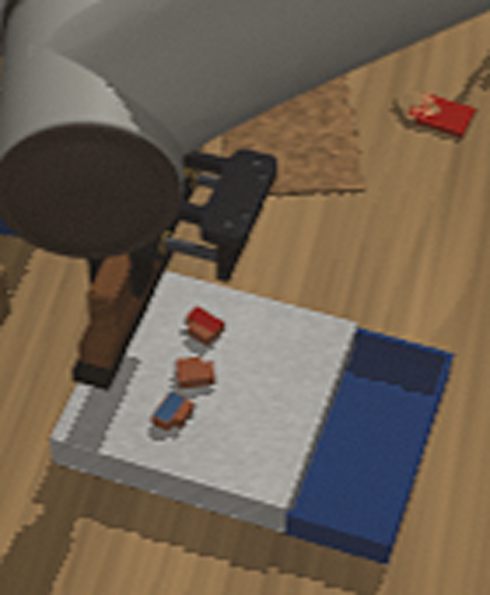

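The picture shows the scraper held over the plate's far edge, its near foot end at (75–107,385), and all three chips on its gutter side. Next I'll check lateral coverage.

```bash
python3 - <<'E'
from h import *
def S(p,z): return plane("side",(np.array(p)+.5)/3.5-.5+np.array([260,120]),z)
q=S([(168,272),(358,325),(290,522),(52,442)],.03)[:,:2];c=q.mean(0);print(q.round(4).tolist(),c)
a=np.radians(-5.4);ex=np.array([np.cos(a),np.sin(a)]);ey=np.array([-ex[1],ex[0]])
P=np.r_[S([(205,325),(195,370),(172,408)],.038),S([(107,387),(75,380)],[.081,.081])][:,:2]
print(np.c_[(P-c)@ex,(P-c)@ey].round(4), P.round(4).tolist())
E
```

```text
[[0.6071, -0.089], [0.4608, -0.0737], [0.4736, 0.1014], [0.644, 0.0788]] [0.54636574 0.00435839]
[[ 0.0242 -0.0424]
 [ 0.0173 -0.0017]
 [ 0.021   0.0346]
 [ 0.056   0.0623]
 [ 0.0781  0.064 ]] [[0.5665, -0.0401], [0.5634, 0.001], [0.5706, 0.0368], [0.608, 0.0611], [0.6302, 0.0608]]
```

>>> servo_tool([
  [[1,2,0,12,0,0,0],[1,3,0,26,0,0,0],[1,3,0,38,0,0,0],[1,3,0,46,0,0,0],[1,3,0,49,0,0,0]],
])

```text
time_s: 6.7
tcp_pos: [0.6163, -0.0044, 0.0797]
ee_rot: [[-0.095, -0.995, -0.003], [-0.995, 0.095, -0.001], [0.001, 0.003, -1.0]]
wrist_force: [0.2, -0.8, -1.1]
gripper_width: 0.226
gripper_force: 29.8
```

>>> servo_tool([
  [[1,0,0,1,0,0,0],[1,0,0,1,0,0,0],[1,0,0,2,0,0,0],[1,0,0,2,0,0,0],[1,0,0,2,0,0,0]],
])

```text
time_s: 7.2
tcp_pos: [0.6174, -0.0033, 0.0799]
ee_rot: [[-0.094, -0.996, 0.001], [-0.996, 0.094, 0.0], [-0.0, -0.001, -1.0]]
wrist_force: [0.6, 0.5, -0.8]
gripper_width: 0.229
gripper_force: 29.8
```

>>> servo_tool([
  [[1,0,0,1,0,0,0],[1,0,8,1,0,0,0],[1,0,18,1,0,0,0],[1,0,28,1,0,0,0],[1,0,38,1,0,0,0]],
])

```text
time_s: 7.7
tcp_pos: [0.5796, 0.0004, 0.0795]
ee_rot: [[-0.093, -0.996, 0.003], [-0.996, 0.093, 0.0], [-0.001, -0.003, -1.0]]
wrist_force: [0.9, 0.7, 1.8]
gripper_width: 0.228
gripper_force: 29.8
```

>>> servo_tool([
  [[1,0,10,0,0,0,0],[1,0,20,0,0,0,0],[1,0,30,0,0,0,0],[1,0,40,0,0,0,0],[1,0,50,0,0,0,0]],
])

```text
time_s: 8.2
tcp_pos: [0.5302, 0.0052, 0.0795]
ee_rot: [[-0.093, -0.996, 0.004], [-0.996, 0.093, 0.0], [-0.001, -0.003, -1.0]]
wrist_force: [10.3, -0.7, 1.0]
gripper_width: 0.232
gripper_force: 30.0
```

>>> servo_tool([
  [[1,0,10,0,0,0,0],[1,0,20,0,0,0,0],[1,0,30,0,0,0,0],[1,0,40,0,0,0,0],[1,0,50,0,0,0,0]],
])

```text
time_s: 8.7
tcp_pos: [0.4805, 0.0099, 0.0793]
ee_rot: [[-0.093, -0.996, 0.004], [-0.996, 0.093, 0.001], [-0.001, -0.004, -1.0]]
wrist_force: [9.6, -1.2, 10.0]
gripper_width: 0.229
gripper_force: 29.8
```

```bash
python3 - <<'E'
from h import *
from station import r
im=r.capture("side")["pixels"][:,:,::-1]
x,y,w,h=260,170,140,120
cv2.imwrite("pics/g3.png",cv2.resize(im[y:y+h,x:x+w],None,fx=3.5,fy=3.5,interpolation=cv2.INTER_CUBIC))
plan((.461,.012,.0795),-95.4)
E
```

```text
at [0.4786 0.0098 0.0793] yaw -95.37 tilt [0.0016 0.0007] t 8.75 F [1.7 1.1 4.4] w 0.228 gf 29.9
call 1 shift [-0.5, 17.8, -0.2] az 0.001
```

View pics/g3.png

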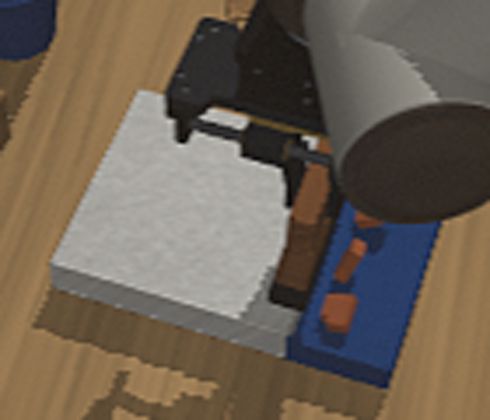

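All three chips look to be in the gutter, at (340,312), (350,260) and (368,217). I'll push slightly further, lift, and check from the top.

>>> servo_tool([
  [[1,0,5,0,0,0,0],[1,0,10,0,0,0,0],[1,0,14,0,0,0,0],[1,0,14,-10,0,0,0],[1,0,14,-30,0,0,0]],
])

```text
time_s: 9.25
tcp_pos: [0.4612, 0.0097, 0.1064]
ee_rot: [[-0.095, -0.995, -0.011], [-0.995, 0.096, -0.002], [0.003, 0.011, -1.0]]
wrist_force: [1.2, -0.1, -0.8]
gripper_width: 0.227
gripper_force: 29.9
```

>>> servo_tool([
  [[1,8,-10,-10,0,0,0],[1,25,-35,-20,0,0,0],[1,50,-65,-20,0,0,0],[1,80,-80,-20,0,0,0],[1,120,-90,-20,0,0,0]],
])

```text
time_s: 9.75
tcp_pos: [0.5425, -0.1174, 0.127]
ee_rot: [[-0.093, -0.996, -0.006], [-0.996, 0.093, 0.001], [-0.0, 0.006, -1.0]]
wrist_force: [0.8, -0.8, -1.6]
gripper_width: 0.226
gripper_force: 29.9
```

```bash
python3 - <<'E'
from h import *
from station import r
ims=[]
im=r.capture("top")["pixels"][:,:,::-1]
im2=r.capture("side")["pixels"][:,:,::-1]
f=lambda i,x,y,w,h,s:cv2.resize(i[y:y+h,x:x+w],(int(w*s),int(h*s)),interpolation=cv2.INTER_CUBIC)
a=f(im,260,185,100,115,3.4);b=f(im2,270,190,125,115,3.4)
cv2.imwrite("pics/g4.png",np.hstack([a,b]))
plan((.572,-.294,.12),-83.4)
E
```

```text
at [ 0.5416 -0.1204  0.1265] yaw -95.73 tilt [-0.0075  0.0003] t 9.85 F [-0.4 -0.2 -1.5] w 0.226 gf 29.9
call 1 shift [169.7, -47.6, 6.5] az -0.215
```

View pics/g4.png

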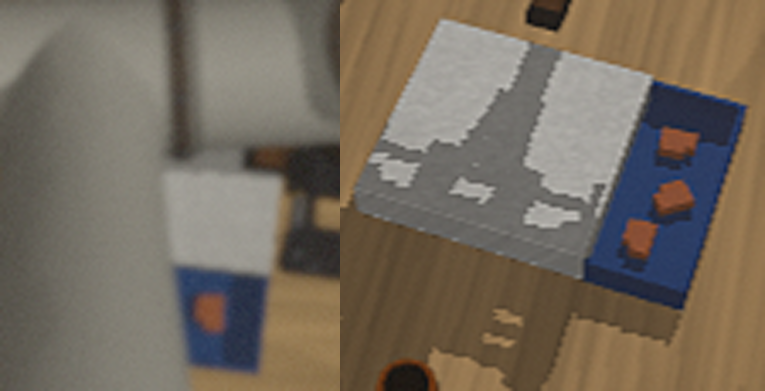

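All three chips, (678,143), (673,198) and (640,240) in the right half of the picture, lie flat in the gutter. I'm carrying the scraper back to the mat.

>>> servo_tool([
  [[1,30,-9,1,0,0,-0.04],[1,68,-20,3,0,0,-0.09],[1,108,-31,5,0,0,-0.13],[1,145,-42,6,0,0,-0.17],[1,170,-48,6,0,0,-0.215]],
])

```text
time_s: 10.35
tcp_pos: [0.5736, -0.2917, 0.1205]
ee_rot: [[0.12, -0.993, -0.006], [-0.993, -0.12, 0.003], [-0.004, 0.006, -1.0]]
wrist_force: [0.2, 0.5, -0.9]
gripper_width: 0.227
gripper_force: 29.9
```

>>> servo_tool([
  [[1,0,0,10,0,0,0],[1,0,0,25,0,0,0],[1,0,0,40,0,0,0],[1,0,0,52,0,0,0],[1,0,0,60,0,0,0]],
])

```text
time_s: 10.85
tcp_pos: [0.5743, -0.2894, 0.0605]
ee_rot: [[0.121, -0.993, -0.005], [-0.993, -0.121, 0.002], [-0.002, 0.004, -1.0]]
wrist_force: [-0.6, 1.2, -1.2]
gripper_width: 0.226
gripper_force: 29.9
```

>>> servo_tool([
  [[1,0,0,2,0,0,0],[1,0,0,4,0,0,0],[1,0,0,5,0,0,0],[1,0,0,5,0,0,0],[1,0,0,5,0,0,0]],
])

```text
time_s: 11.35
tcp_pos: [0.5763, -0.2909, 0.0581]
ee_rot: [[0.121, -0.993, 0.001], [-0.993, -0.121, -0.0], [0.0, -0.001, -1.0]]
wrist_force: [-0.7, -0.1, -1.4]
gripper_width: 0.23
gripper_force: 29.9
```

>>> servo_tool([
  [[1,0,0,2,0,0,0],[1,0,0,3,0,0,0],[1,0,0,4,0,0,0],[1,0,0,5,0,0,0],[1,0,0,5,0,0,0]],
])

```text
time_s: 11.85
tcp_pos: [0.5761, -0.2908, 0.0525]
ee_rot: [[0.121, -0.993, -0.0], [-0.993, -0.121, -0.0], [0.0, 0.0, -1.0]]
wrist_force: [-0.0, 0.0, -1.9]
gripper_width: 0.227
gripper_force: 29.9
```

>>> servo_tool([
  [[1,0,0,0.5,0,0,0],[1,0,0,0.5,0,0,0],[1,0,0,0.5,0,0,0],[1,0,0,0.5,0,0,0],[1,0,0,0.5,0,0,0]],
])

```text
time_s: 12.35
tcp_pos: [0.5762, -0.2909, 0.0524]
ee_rot: [[0.121, -0.993, 0.0], [-0.993, -0.121, -0.0], [0.0, -0.0, -1.0]]
wrist_force: [-1.2, 0.6, 3.1]
gripper_width: 0.224
gripper_force: 29.9
```

Contact (+3 N, where there had been −1.9 N of weight). Releasing.

>>> servo_tool([
  [[0.7,0,0,0,0,0,0],[0.5,0,0,0,0,0,0],[0.3,0,0,0,0,0,0],[0.2,0,0,0,0,0,0],[0.2,0,0,0,0,0,0]],
])

```text
time_s: 12.85
tcp_pos: [0.5761, -0.2909, 0.0519]
ee_rot: [[0.121, -0.993, -0.0], [-0.993, -0.121, 0.0], [-0.0, 0.0, -1.0]]
wrist_force: [-0.3, -0.9, 0.4]
gripper_width: 0.578
gripper_force: 0.0
```

>>> servo_tool([
  [[0.2,0,0,0,0,0,0],[0.2,0,0,-10,0,0,0],[0.2,0,0,-30,0,0,0],[0.2,0,0,-60,0,0,0],[0.2,0,0,-95,0,0,0]],
])

```text
time_s: 13.35
tcp_pos: [0.5754, -0.2907, 0.1478]
ee_rot: [[0.121, -0.993, -0.002], [-0.993, -0.121, 0.0], [-0.001, 0.002, -1.0]]
wrist_force: [0.5, 0.0, 1.5]
gripper_width: 0.795
gripper_force: 0.0
```

>>> servo_tool([
  [[0.2,0,0,-35,0,0,0],[0.2,0,0,-70,0,0,0],[0.2,0,0,-95,0,0,0],[0.2,0,0,-100,0,0,0],[0.2,0,0,-100,0,0,0]],
])

```text
time_s: 13.85
tcp_pos: [0.5763, -0.2908, 0.2485]
ee_rot: [[0.121, -0.993, 0.003], [-0.993, -0.121, -0.0], [0.001, -0.003, -1.0]]
wrist_force: [0.0, -0.3, -0.1]
gripper_width: 0.803
gripper_force: 0.0
```

```bash
python3 - <<'E'
from h import *
plan((.449,.275,.235),16)
# refine knob/button: fit blobs in side & top initial images
for n,(x,y,w,h) in {"top":(150,175,80,120),"side":(240,280,130,90)}.items():
    hsv=cv2.cvtColor(np.ascontiguousarray(D[n]["pixels"][y:y+h,x:x+w]),cv2.COLOR_RGB2HSV).astype(int)
    H,S_,V=hsv[...,0],hsv[...,1],hsv[...,2]
    for nm,m in {"red":((H<5)|(H>172))&(S_>170)&(V>70),"orange":(H>=6)&(H<17)&(S_>190)&(V>90)}.items():
        k,l,st,ce=cv2.connectedComponentsWithStats(m.astype(np.uint8))
        i=1+np.argmax(st[1:,4]) if k>1 else 0
        print(n,nm,st[i],(ce[i]+[x,y]).round(2), plane(n,[ce[i]+[x,y]],.148 if nm=="red" else .2)[0].round(4))
E
```

```text
at [ 0.5763 -0.2908  0.2485] yaw -83.07 tilt [ 0.0026 -0.0003] t 13.85 F [ 0.  -0.3 -0.1] w 0.803 gf 0.0
call 1 shift [-192.3, 19.4, 4.5] az -0.576
call 2 shift [-171.8, -88.6, 4.5] az -0.576
call 3 shift [-95.8, -167.9, 4.5] az -0.576
top red [ 28  84  14  12 123] [184.11 264.41] [0.4514 0.2741 0.148 ]
top orange [13 42 17 13 85] [173.88 224.36] [0.5326 0.2887 0.2   ]
side red [ 92  30  15  15 179] [339.04 316.82] [0.4473 0.2785 0.148 ]
side orange [ 41  16  17  25 188] [289.39 310.2 ] [0.5301 0.3134 0.2   ]
```

>>> servo_tool([
  [[0.6,-30,3,0,0,0,-0.1],[0.8,-70,7,0,0,0,-0.22],[1,-110,11,0,0,0,-0.34],[1,-152,15,0,0,0,-0.46],[1,-192,19,0,0,0,-0.576]],
])

```text
time_s: 14.35
tcp_pos: [0.5324, -0.101, 0.2451]
ee_rot: [[0.645, -0.764, -0.004], [-0.764, -0.645, 0.0], [-0.003, 0.003, -1.0]]
wrist_force: [0.6, -0.1, 0.6]
gripper_width: 0.431
gripper_force: 0.0
```

>>> servo_tool([
  [[1,-34,-18,0,0,0,-0.115],[1,-69,-35,0,0,0,-0.23],[1,-103,-53,0,0,0,-0.345],[1,-138,-71,0,0,0,-0.46],[1,-172,-89,0,0,0,-0.576]],
])

```text
time_s: 14.85
tcp_pos: [0.4903, 0.0876, 0.2454]
ee_rot: [[0.957, -0.289, -0.003], [-0.289, -0.957, -0.001], [-0.003, 0.002, -1.0]]
wrist_force: [0.4, -0.0, -0.7]
gripper_width: 0.023
gripper_force: 0.0
```

>>> servo_tool([
  [[1,-22,-40,2,0,0,-0.13],[1,-44,-80,5,0,0,-0.26],[1,-66,-115,10,0,0,-0.38],[1,-84,-147,13,0,0,-0.49],[1,-96,-168,13,0,0,-0.576]],
])

```text
time_s: 15.35
tcp_pos: [0.4476, 0.2767, 0.2317]
ee_rot: [[0.96, 0.28, -0.003], [0.28, -0.96, -0.003], [-0.004, 0.002, -1.0]]
wrist_force: [-0.7, 0.8, -0.0]
gripper_width: 0.004
gripper_force: 0.0
```

```bash
python3 - <<'E'
from h import *
plan((.4495,.276,.175),15.5)
E
```

```text
at [0.4476 0.2767 0.2317] yaw 16.27 tilt [-0.0035 -0.0029] t 15.35 F [-0.7  0.8 -0. ] w 0.004 gf 0.0
call 1 shift [1.6, 1.2, 56.7] az 0.013
```

>>> servo_tool([
  [[1,2,1,15,0,0,0],[1,2,1,32,0,0,0],[1,2,1,48,0,0,0],[1,2,1,60,0,0,0],[1,2,1,66,0,0,0]],
])

```text
time_s: 15.85
tcp_pos: [0.4506, 0.2739, 0.1658]
ee_rot: [[0.962, 0.274, -0.003], [0.274, -0.962, -0.003], [-0.004, 0.002, -1.0]]
wrist_force: [-0.3, -0.6, -0.4]
gripper_width: 0.008
gripper_force: 0.0
```

>>> servo_tool([
  [[1,0,0,2,0,0,0],[1,0,0,4,0,0,0],[1,0,0,6,0,0,0],[1,0,0,8,0,0,0],[1,0,0,9,0,0,0]],
])

```text
time_s: 16.35
tcp_pos: [0.4518, 0.275, 0.1596]
ee_rot: [[0.962, 0.275, 0.001], [0.275, -0.962, 0.001], [0.001, -0.0, -1.0]]
wrist_force: [-0.1, -0.3, 2.5]
gripper_width: 0.007
gripper_force: 1.3
```

>>> servo_tool([
  [[1,0,0,2,0,0,0],[1,0,0,3,0,0,0],[1,0,0,4,0,0,0],[1,0,0,5,0,0,0],[1,0,0,5,0,0,0]],
])

```text
time_s: 16.85
tcp_pos: [0.4518, 0.275, 0.1545]
ee_rot: [[0.961, 0.275, 0.001], [0.275, -0.961, 0.0], [0.001, -0.0, -1.0]]
wrist_force: [-0.9, 0.0, 4.6]
gripper_width: 0.002
gripper_force: 2.2
```

>>> servo_tool([
  [[1,0,0,1,0,0,0],[1,0,0,1,0,0,0],[1,0,0,1,0,0,0],[1,0,0,1,0,0,0],[1,0,0,1,0,0,0]],
])

```text
time_s: 17.35
tcp_pos: [0.4519, 0.2751, 0.1544]
ee_rot: [[0.961, 0.275, 0.001], [0.275, -0.961, 0.001], [0.001, -0.0, -1.0]]
wrist_force: [-1.4, -1.1, 9.4]
gripper_width: 0.003
gripper_force: 4.5
```

The force rose to 9 N with no further travel, so the button is at its end. Moving above the knob.

>>> servo_tool([
  [[1,0,0,-15,0,0,0],[1,0,0,-40,0,0,0],[0.8,0,0,-70,0,0,0],[0.4,0,0,-88,0,0,0],[0,0,0,-90,0,0,0]],
])

```text
time_s: 17.85
tcp_pos: [0.4524, 0.2756, 0.245]
ee_rot: [[0.962, 0.275, 0.003], [0.275, -0.962, 0.003], [0.004, -0.002, -1.0]]
wrist_force: [-0.8, 0.2, 0.8]
gripper_width: 0.198
gripper_force: 0.0
```

>>> servo_tool([
  [[0,15,0,0,0,0,0],[0,40,0,0,0,0,0],[0,65,0,0,0,0,0],[0,82,0,0,0,0,0],[0,88,0,0,0,0,0]],
])

```text
time_s: 18.35
tcp_pos: [0.5367, 0.2989, 0.2403]
ee_rot: [[0.962, 0.274, -0.003], [0.274, -0.962, -0.002], [-0.004, 0.001, -1.0]]
wrist_force: [-0.6, -0.2, -0.5]
gripper_width: 0.647
gripper_force: 0.0
```

```bash
python3 - <<'E'
from h import *
from station import r
im=r.capture("side")["pixels"][:,:,::-1]
x,y,w,h=220,240,160,140
cv2.imwrite("pics/g5.png",cv2.resize(im[y:y+h,x:x+w],None,fx=4,fy=4,interpolation=cv2.INTER_CUBIC))
plan((.537,.298,.174),15.5)
s=r.sense();R=s["ee_rot"];p=s["tcp_pos"]
for k in(-1,1):print((proj("side",p+R@[0,k*.0435,.011])-[x,y])*4)
print((proj("side",[.537,.298,.2])-[x,y])*4)
E
```

```text
at [0.5368 0.2989 0.2406] yaw 15.88 tilt [-0.0027 -0.0021] t 18.4 F [ 1.3  0.4 -0. ] w 0.695 gf 0.0
call 1 shift [-0.1, 0.9, 66.6] az 0.007
[[267.9041631  308.40890717]]
[[270.5888937 127.0956261]]
[[272.47962168 246.18861683]]
```

View pics/g5.png

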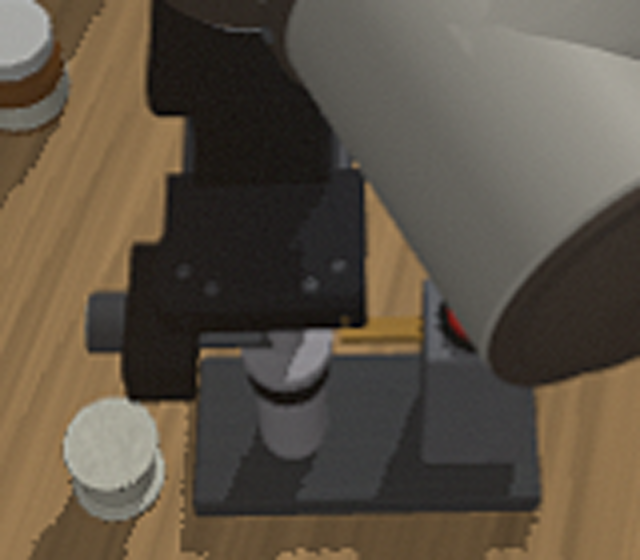

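The knob is hidden behind the gripper, directly below it. Its projected position agrees with the earlier measurement, and there's about 27 mm of clearance on each side. Descending to grip.

>>> servo_tool([
  [[0,0,0,0,0,0,0],[0,0,0,0,0,0,0],[0,0,0,0,0,0,0],[0,0,1,10,0,0,0],[0,0,1,22,0,0,0]],
])

```text
time_s: 18.9
tcp_pos: [0.5362, 0.2981, 0.2209]
ee_rot: [[0.962, 0.275, 0.001], [0.275, -0.962, 0.001], [0.001, -0.001, -1.0]]
wrist_force: [0.5, -0.1, -0.1]
gripper_width: 0.993
gripper_force: 0.0
```

>>> servo_tool([
  [[0,0,0,10,0,0,0],[0,0,0,20,0,0,0],[0,0,0,30,0,0,0],[0,0,0,38,0,0,0],[0,0,0,43,0,0,0]],
])

```text
time_s: 19.4
tcp_pos: [0.5362, 0.2979, 0.1769]
ee_rot: [[0.962, 0.275, -0.001], [0.275, -0.962, -0.001], [-0.001, 0.001, -1.0]]
wrist_force: [0.2, 0.5, -1.2]
gripper_width: 1.001
gripper_force: 0.0
```

>>> servo_tool([
  [[0.4,0,0,0,0,0,0],[0.6,0,0,0,0,0,0],[0.8,0,0,0,0,0,0],[1,0,0,0,0,0,0],[1,0,0,0,0,0,0]],
])

```text
time_s: 19.9
tcp_pos: [0.5366, 0.2981, 0.1784]
ee_rot: [[0.962, 0.275, 0.001], [0.275, -0.962, 0.0], [0.001, -0.0, -1.0]]
wrist_force: [0.8, -0.3, 0.0]
gripper_width: 0.631
gripper_force: 0.0
```

>>> servo_tool([
  [[1,0,0,0,0,0,0],[1,0,0,0,0,0,0],[1,0,0,0,0,0,0],[1,0,0,0,0,0,0],[1,0,0,0,0,0,0]],
])

```text
time_s: 20.4
tcp_pos: [0.5362, 0.2992, 0.1782]
ee_rot: [[0.961, 0.275, 0.0], [0.275, -0.961, 0.002], [0.001, -0.002, -1.0]]
wrist_force: [-2.6, 4.6, 1.1]
gripper_width: 0.362
gripper_force: 30.0
```

Gripped at 31.5 mm wide. Pulling up slowly, with a 1 mm centring nudge.

>>> servo_tool([
  [[1,0,-1,-2,0,0,0],[1,0,-1,-8,0,0,0],[1,0,-1,-16,0,0,0],[1,0,-1,-24,0,0,0],[1,0,-1,-32,0,0,0]],
])

```text
time_s: 20.9
tcp_pos: [0.5361, 0.2992, 0.2107]
ee_rot: [[0.962, 0.275, -0.0], [0.275, -0.962, 0.0], [0.0, -0.0, -1.0]]
wrist_force: [-0.5, 4.2, -5.4]
gripper_width: 0.358
gripper_force: 30.0
```

>>> servo_tool([
  [[1,0,0,-6,0,0,0],[1,0,0,-12,0,0,0],[1,0,0,-18,0,0,0],[1,0,0,-24,0,0,0],[1,0,0,-30,0,0,0]],
])

```text
time_s: 21.4
tcp_pos: [0.536, 0.2991, 0.2394]
ee_rot: [[0.962, 0.274, -0.001], [0.274, -0.962, -0.0], [-0.001, -0.0, -1.0]]
wrist_force: [1.5, 6.2, -8.9]
gripper_width: 0.36
gripper_force: 30.0
```

>>> servo_tool([
  [[1,0,0,-6,0,0,0],[1,0,0,-12,0,0,0],[1,0,0,-18,0,0,0],[1,0,0,-24,0,0,0],[1,0,0,-30,0,0,0]],
])

```text
time_s: 21.9
tcp_pos: [0.5359, 0.2991, 0.2688]
ee_rot: [[0.962, 0.274, -0.002], [0.274, -0.962, -0.0], [-0.002, -0.0, -1.0]]
wrist_force: [1.7, 5.8, -9.3]
gripper_width: 0.357
gripper_force: 30.0
```

>>> servo_tool([
  [[1,0,0,-5,0,0,0],[1,0,0,-10,0,0,0],[1,0,0,-14,0,0,0],[1,0,0,-17,0,0,0],[1,0,0,-18,0,0,0]],
])

```text
time_s: 22.4
tcp_pos: [0.536, 0.299, 0.2869]
ee_rot: [[0.962, 0.274, -0.002], [0.274, -0.962, -0.0], [-0.002, -0.0, -1.0]]
wrist_force: [1.6, 4.8, -8.6]
gripper_width: 0.359
gripper_force: 30.0
```

>>> servo_tool([
  [[1,0,0,-1,0,0,0],[1,0,0,-2,0,0,0],[1,0,0,-2,0,0,0],[1,0,0,-2,0,0,0],[1,0,0,-2,0,0,0]],
])

```text
time_s: 22.9
tcp_pos: [0.536, 0.2991, 0.2884]
ee_rot: [[0.962, 0.274, -0.002], [0.274, -0.962, -0.0], [-0.002, -0.0, -1.0]]
wrist_force: [2.6, 4.6, -9.2]
gripper_width: 0.361
gripper_force: 30.0
```

>>> servo_tool([
  [[1,0,0,-1,0,0,0],[1,0,0,-1,0,0,0],[1,0,0,-1,0,0,0],[1,0,0,-1,0,0,0],[1,0,0,-1,0,0,0]],
])

```text
time_s: 23.4
tcp_pos: [0.5358, 0.2991, 0.2884]
ee_rot: [[0.962, 0.274, -0.003], [0.274, -0.962, -0.001], [-0.003, 0.0, -1.0]]
wrist_force: [2.7, 4.8, -12.3]
gripper_width: 0.359
gripper_force: 30.0
```

That's the second stop: the force went up while the height stayed at 110 mm of rise. I've used all my picture views, so I'll check the scraper and bystanders numerically against the first images.

```bash
python3 - <<'E'
from h import *
from station import r
im=r.capture("side")["pixels"].astype(int);d=np.abs(im-D["side"]["pixels"].astype(int)).max(2)
for n,(x,y,w,h) in {"scraper+mat":(318,125,50,52),"green":(296,147,26,18),"red":(370,143,28,20),"pot":(246,150,34,38),"jar":(208,238,30,36),"spool":(234,338,28,32)}.items():
    print(n,d[y:y+h,x:x+w].mean().round(1),(d[y:y+h,x:x+w]>40).mean().round(3))
p=im[210:285,340:392];m=(p[...,0]>p[...,2]+40)
k,l,st,ce=cv2.connectedComponentsWithStats(m.astype(np.uint8));
for i in range(1,k):
    if st[i,4]>15: print("chip",st[i,4],ce[i]+[340,210],plane("side",[ce[i]+[340,210]],.012)[0].round(3))
s=r.sense();print(s["tcp_pos"],s["wrist_force"],s["gripper_force"])
E
```

```text
scraper+mat 32.5 0.279
green 81.2 1.0
red 13.5 0.025
pot 52.7 0.745
jar 10.1 0.0
spool 16.6 0.035
[0.53583634 0.2990639  0.28832912] [  3.06852424   5.90534625 -11.71096457] 29.999574478715658
```

```bash
python3 - <<'E'
from h import *
from station import r
a=D["top"]["pixels"];b=r.capture("top")["pixels"]
for n,(x,y,w,h) in {"scraper":(398,214,54,22),"green":(402,184,18,20),"red":(433,266,18,24),"pot":(355,136,34,34),"carton":(290,128,44,40),"gutter":(272,258,66,34)}.items():
    t=a[y:y+h,x:x+w];m=cv2.matchTemplate(b[y-15:y+h+15,x-15:x+w+15],t,cv2.TM_CCOEFF_NORMED);_,v,_,l=cv2.minMaxLoc(m);print(n,round(v,3),np.array(l)-15)
p=b[250:300,265:345].astype(int);m=(p[...,0]>p[...,2]+25)&(p[...,0]>60)
k,l,st,ce=cv2.connectedComponentsWithStats(m.astype(np.uint8))
for i in range(1,k): 
    if st[i,4]>10: print(st[i,4],ce[i]+[265,250],plane("top",[ce[i]+[265,250]],.013)[0].round(3))
E
```

```text
scraper 0.954 [-1 -1]
green 0.957 [0 0]
red 0.984 [0 0]
pot 0.991 [0 0]
carton 0.979 [0 0]
gutter 0.852 [0 0]
1132 [303.93286219 285.21024735] [0.416 0.009 0.013]
77 [286.33766234 271.03896104] [0.45  0.054 0.013]
76 [321.46052632 276.30263158] [ 0.439 -0.035  0.013]
76 [301.84210526 278.21052632] [0.433 0.014 0.013]
```

The scraper is upright within about 1 px of where it started. All three chips are in the gutter, and the bystanders visible from above haven't moved.

```bash
python3 -c "
from station import r
print(r.finish_job())"
```

```text
the job is handed in; nothing more can be done
None
```

The job is handed in, with no verdict returned: the three chips are in the gutter, the scraper is back upright on its mat, the button was pressed to its stop, and the column is held at the second stop by the knob with a 30 N grip.

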